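# Open a model crate's sprung gate and hold it wide

### The job

The model crate stands on its grey stand. First slide the barrel bolt on its side wall fully home into the keeper, so that the crate is locked to the stand; then squeeze the catch over the gate's free end fully together, after it the catch next to the hinge, and swing the gate, which has an upright post to grip, past its detent until it stands about square out from the crate's front. The gate closes by spring, so finish while the fingers still hold it wide, with the bolt home and both catches squeezed, and leave the things in and round the crate where they stand.

Things in the scene. Friction and masses are not known exactly. Their poses are not given: they have to be found in the camera images.
- crate: The fixed plywood crate (126 x 240 mm, open top, wall tops 78 mm above the bench) with its grey stand, a board 10 mm thick. Its place and yaw vary. Origin on the bench under the crate's middle; x points to the crate's rear, away from the gate, y to the left seen from the front, z up. All offsets here are along these axes; all parts to be gripped stand up above the walls and are gripped from above.
- dock_bolt (a joint): Travel of the barrel bolt on top of the crate's -y side wall, m: it slides along the crate's +x from 0 (drawn back) to 0.035 (stop, fully home in the keeper); starts at 0 to 0.010; moves with about 2 N and stays where it is left.
- bolt_knob (a point): Grip point of the bolt: on its upright aluminium pin (12 mm thick, 15 mm cap, top 134 mm above the bench), 118 mm above the bench. It moves with the bolt. Strap tops below reach 95 mm.
- keeper (a point): Middle of the keeper loop on the stand's steel post behind the crate's -y side wall, 88 mm in +x of the knob at travel 0; it does not move.
- end_catch (a joint): Travel of each paddle of the catch over the gate's free end, m: 0 shut (its bolt holds the gate) to 0.008 (stop: fully squeezed, gate free of it; the gate is free above 0.0065). Starts at 0. The two paddles are coupled and move equally towards each other along the crate's y; each needs about 2 to 4 N; they stay where they are left.
- end_catch_grip (a point): Middle between the two paddles of that catch, 114 mm above the bench, fixed on the crate at its +y end. Paddles: dark steel plates, 18 mm along x, 8 mm thick, tops 128 mm above the bench, 40 mm over their outer faces when shut, 24 mm when squeezed. The bolt rod and staple beside them reach up to 93 mm; keep the fingertips above that.
- hinge_catch (a joint): The same for the catch next to the gate's hinge.
- hinge_catch_grip (a point): The same point of the catch next to the hinge, 170 mm in -y of the other one; same sizes.
- gate (a joint): Gate angle, rad: 0 shut, grows as the gate's free (+y) end swings to the crate's front (-x), anticlockwise seen from above; stop at 1.9; 1.57 is square to the front. A spring closes it, needing about 1 N at the post when shut and about 4 N at 1.5; a sprung ball on the stand (detent) resists with about 4 to 8 N at the post near 0.5 rad.
- pull_grip (a point): Grip point on the axis of the gate's upright round aluminium post (13 mm thick, 17 mm cap, top 135 mm above the bench; gate top 75 mm, nearest staple top 93 mm), 116 mm above the bench, 115 mm from the hinge axis. It turns with the gate.
- gate_hinge (a point): Point of the gate's upright hinge axis, 116 mm above the bench, fixed on the crate. At gate angle 0 the post stands 115 mm in the crate's +y of it.
- stair: Wooden model stair, 84 x 64 x 48 mm, loose inside the crate; leave it. Origin under its middle.
- white_jar: Paint jar with white lid, 49 mm wide, 52 mm high, loose inside the crate; leave it. Origin under its middle.
- ink_dropper: Amber dropper bottle, 34 mm wide, 96 mm high, on the bench right of the crate; leave it.

How it is judged:
On the way, in this order (a step that is already met when the one before it is completed fails the run):
1. the barrel bolt is fully home in its keeper (value of joint dock_bolt above 0.031 m), for 0.2 s.
2. the catch over the gate's free end is squeezed (value of joint end_catch above 0.0065 m), for 0.2 s.
3. the catch next to the hinge is squeezed (value of joint hinge_catch above 0.0065 m), for 0.2 s.
4. the gate has been swung past its detent (value of joint gate above 0.8 rad), for 0.1 s.
At the end, for the whole second after the job is handed in: The gate is held still at 1.3 rad or more by the gripper's fingers (they press on it with over 1 N), the barrel bolt is within 6 mm of its stop and both catches are squeezed to within 2 mm of theirs (value of joint gate above 1.3 rad and velocity of joint gate between -0.15 and 0.15 rad/s and contact force between gate and the fingers above 1 N and value of joint dock_bolt above 0.029 m and value of joint each of end_catch, hinge_catch above 0.006 m); the arm keeps its last pose, push and grip.
It fails at once if a thing in or round the crate was moved by more than 25 mm (distance of any of stair, white_jar, ink_dropper from where it was at the start of the episode above 0.025 m).
It also fails if it takes over 64 s, if anything falls off the work surface, if the arm or the gripper's body presses on something with over 40 N, if the wrist force passes 120 N, or if a joint passes its speed limit or range.

### The arm

A 6-joint arm with a two-finger parallel gripper is mounted at the origin on a cart in front of the work surface, level with it; the furniture and walls round the work are solid. World frame = base frame: x ahead of the robot, y to its left, z up, the work surface at z = 0. Lengths are in m, angles in rad, forces in N, time in s.
With the tool pointing down it reaches from about 0.35 to 0.975 m from the base axis. Payload 4.9 kg.
Tool frame: the origin (TCP) lies at the very end of the fingers, on their centre line; the grasp point (between the pads) lies 19 mm behind it; z points along the fingers, x is the direction in which the jaws open and shut, and the axes are right-handed (so a half turn about z gives the same grasp; the last joint's range is limited). The gripper opens to 85 mm and grips with 20 to 120 N. Pads are 22 mm wide; open, the fingers measure 114 mm over their backs; the gripper's body (76 mm by 85 mm) begins 54 mm behind the grasp point. The pads swing forward as they close: fully open they stand 13 mm farther back than shut.
Start: joints at [1.202, 0.053, 1.613, -0, 1.476, -0.119], TCP at [0.154, 0.606, 0.231] pointing down, gripper open.
Joint ranges: [-3.01, 3.01], [-1.01, 2.22], [0.06, 2.58], [-1.02, 4.17], [0.09, 2.62], [-3.14, 3.14]. Speed limits (rad/s): [2.57, 2.57, 3.14, 3.14, 3.14, 3.14].

### API

Orientations are given as a rotation vector (axis times angle).
In Python, from station import monitor, imaging, ticket gives the robot as it stands.
- The arm moves only by the tool step_arm, never from a script. Its argument "targets" is one flat list of numbers, 4 for each row, row after row: the shift along the tool's x, y, z in m, then the turn about the tool's z in rad. In form: [tx, ty, tz, roll, tx, ty, tz, roll, ...]. A call has 1 to 12 rows; each row is the pose to reach, as a shift and turn from the pose measured when the call began, along the tool's axes at that moment; what a row does not reach only later rows make up. A row lasts 1/12 s, in which the tool goes at most 41.7 mm and 7.16 degrees, less where a joint would pass 70% of its speed; a pose out of reach is approached as far as the arm can. A call with a gripper value outside its range is refused whole. "grip" is the finger opening in m, from 0 to 0.0854, set as the call begins (left out, the last holds). The fingers move at their own pace and stop on an object; "force" is the grip in N (left out, the last holds). Time passes only in rows, so rows that repeat a pose let the fingers close. It gives the time, the measured TCP pose, the force and the opening at its end, in the units of the state.
- monitor.get_obs(): the state, without advancing time (a new reading comes with each control period).
- imaging.get_image(name): name is "scene" or "top" or "wrist"; returns a dict with "color" (400x640x3 uint8, red, green, blue), "depth" (400x640 float32, m along the optical axis (not along the pixel's ray), 0 where there is no reading), "fov_y" (degrees; the focal length in pixels is half the picture's height over the tangent of half this angle, whatever the lens; pixels are square), "cx", "cy" (the principal point, pixels), "R" (3x3) and "t" (3): a world point X has camera coordinates R X + t. Camera axes: x right, y down, z forward; pixel columns grow to the right and rows downward; lengths in m; the calibration is good to about 2 mm. A picture is of the moment at which its call begins.
- ticket.finish_job(): hands the job in, once; it reports no verdict.
Trained networks look in a picture, given as the dict that the camera call returned (one of the last four; its "shot" number tells which), for a name from the list of things; names that differ only in an ending like _2 or _b are one class to them, and where a whole thing is asked for, a point or a joint stands for the part that bears it (a point fixed in the world has none). Each returns a list of dicts, best first, with "score" (0 to 1); they miss things now and then, are a little off and sometimes report something else, mostly with a low value. They report only what shows in the picture. A call takes as long as a camera call.
- imaging.search_frame(name, picture): "uv" ([column, row] in pixels, amid what is visible of it).
- imaging.mark_of(name, picture): "uv" ([column, row] in pixels: a listed point, or the origin of a listed thing).
The state is a dict: "t": time; "q": joint angles; "dq": joint speeds; "effort": joint torques, N m; "tool_pos": TCP position; "tool_rot": TCP orientation; "contact_force": force on the tool from outside, world axes, zero at the start; "wrist_torque": the same for the moment, N m; "opening": finger opening in m.
Only numpy, scipy, OpenCV 4.12 (cv2) and the standard library are available. Lean on these libraries where they do the work, as an engineer would, in place of code of your own. Each camera call takes 0.05 s, during which the arm holds its last target.

## Working session

There is one attempt and no reset: what is moved stays moved. The work goes in short steps, Python scripts to look and compute and a tool call to move; the robot and the scene stay as the last step left them, time stands still between calls to the robot, and variables do not carry over. Pictures are saved under pics/ and viewed, and the job is handed in when it is done.

Besides the shell and the picture viewer there is one more tool, called after "Emit:" by a JSON object that holds its "method" and its "body". step_arm: Moves the arm, as the interface text tells. Its arguments: {"type":"object","properties":{"targets":{"type":"array","items":{"type":"number"}},"grip":{"type":"number"},"force":{"type":"number"}},"required":["targets"]}

```bash
ls; mkdir -p pics
cat > h.py <<'E'
import numpy as np, cv2
from station import monitor, imaging, ticket
from scipy.spatial.transform import Rotation as Rn
def K(p):
    h,w=p["depth"].shape; f=h/2/np.tan(np.radians(p["fov_y"])/2); return f,p["cx"],p["cy"]
def ray(p,uv):
    f,cx,cy=K(p); R=np.array(p["R"]);t=np.array(p["t"])
    d=R.T@np.array([(uv[0]-cx)/f,(uv[1]-cy)/f,1.]); return -R.T@t,d
def atz(p,uv,z):
    o,d=ray(p,uv); return o+d*(z-o[2])/d[2]
def cloud(p):
    f,cx,cy=K(p); h,w=p["depth"].shape; v,u=np.mgrid[:h,:w]; z=p["depth"]
    c=np.stack([(u-cx)/f*z,(v-cy)/f*z,z],-1); return (c-np.array(p["t"]))@np.array(p["R"])
def proj(p,X):
    f,cx,cy=K(p); c=np.array(p["R"])@np.array(X)+np.array(p["t"]); return np.array([cx+f*c[0]/c[2],cy+f*c[1]/c[2]])
def save(p,n): cv2.imwrite("pics/"+n,cv2.cvtColor(p["color"],cv2.COLOR_RGB2BGR))
E
python3 - <<'E'
from h import *
np.set_printoptions(precision=4,suppress=True)
o=monitor.get_obs(); print(o)
for n in ["top","scene","wrist"]:
    p=imaging.get_image(n); save(p,n+"0.png"); print(n,p["shot"],p["fov_y"],p["R"],p["t"])
    for nm,z in [("bolt_knob",.118),("keeper",.1),("end_catch_grip",.114),("hinge_catch_grip",.114),("pull_grip",.116),("gate_hinge",.116),("crate",0)]:
        r=imaging.mark_of(nm,p)
        print(nm,[(np.round(x["uv"],1),round(x["score"],2),atz(p,x["uv"],z)) for x in r[:2]])
E
```

```text
pics
{'t': 0.0, 'q': array([ 1.202 ,  0.0534,  1.6143,  0.    ,  1.476 , -0.119 ]), 'dq': array([ 0.0033, -0.0001,  0.0008, -0.    , -0.0004,  0.0015]), 'effort': array([ -0.0002, -39.3696, -37.0167,  -0.0002,   0.0069,  -0.    ]), 'tool_pos': array([0.1543, 0.605 , 0.23  ]), 'tool_rot': array([ 2.4801,  1.9267, -0.0028]), 'contact_force': array([0.5039, 0.4658, 0.2883]), 'wrist_torque': array([ 0.0031, -0.0299,  0.039 ]), 'opening': 0.08568708107006791}
top 1 52.098654772665874 [[-0.0216 -0.9993 -0.0293]
 [-0.9844  0.0264 -0.1738]
 [ 0.1744  0.0251 -0.9843]] [-0.0293  0.657   0.9309]
bolt_knob [(array([332.1, 189.9]), 0.59, array([ 0.6664, -0.0741,  0.118 ])), (array([270. , 204.7]), 0.21, array([0.6361, 0.0674, 0.118 ]))]
keeper [(array([324.1, 160.4]), 0.76, array([ 0.7411, -0.0573,  0.1   ]))]
end_catch_grip [(array([238.3, 225.7]), 0.89, array([0.5905, 0.14  , 0.114 ]))]
hinge_catch_grip [(array([315.7, 215.7]), 0.86, array([ 0.6089, -0.0355,  0.114 ]))]
pull_grip [(array([283.1, 232. ]), 0.75, array([0.5736, 0.0383, 0.116 ]))]
gate_hinge [(array([335.4, 221.9]), 0.93, array([ 0
[... 245 characters left out ...]
(array([310.4, 205.4]), 0.52, array([ 0.6714, -0.0774,  0.118 ]))]
keeper [(array([331.5, 204.3]), 0.58, array([ 0.7355, -0.0796,  0.1   ]))]
end_catch_grip [(array([235.2, 181.5]), 0.93, array([0.5883, 0.1406, 0.114 ]))]
hinge_catch_grip [(array([277.3, 207.2]), 0.73, array([ 0.6069, -0.0334,  0.114 ]))]
pull_grip [(array([249.7, 198.7]), 0.77, array([0.5725, 0.0362, 0.116 ]))]
gate_hinge [(array([287.6, 219.7]), 0.75, array([ 0.5943, -0.0949,  0.116 ]))]
crate []
wrist 3 62.78716365526929 [[ 0.2467  0.9691  0.0003]
 [ 0.9315 -0.2372  0.2759]
 [ 0.2674 -0.0678 -0.9612]] [-0.6256 -0.0358  0.3785]
bolt_knob []
keeper []
end_catch_grip []
hinge_catch_grip []
pull_grip []
gate_hinge []
crate []
```

Run:
```python
import cv2
a=cv2.imread("pics/top0.png")[120:280,190:390]; cv2.imwrite("pics/top0c.png",cv2.resize(a,None,fx=4,fy=3.75,interpolation=2))
a=cv2.imread("pics/scene0.png")[120:290,180:380]; cv2.imwrite("pics/scene0c.png",cv2.resize(a,None,fx=4,fy=3.5,interpolation=2))
```

```text
(no output)
```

View pics/top0.png

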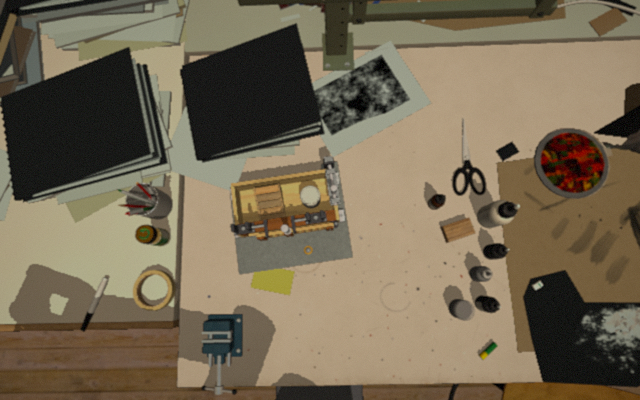

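View pics/top0c.png

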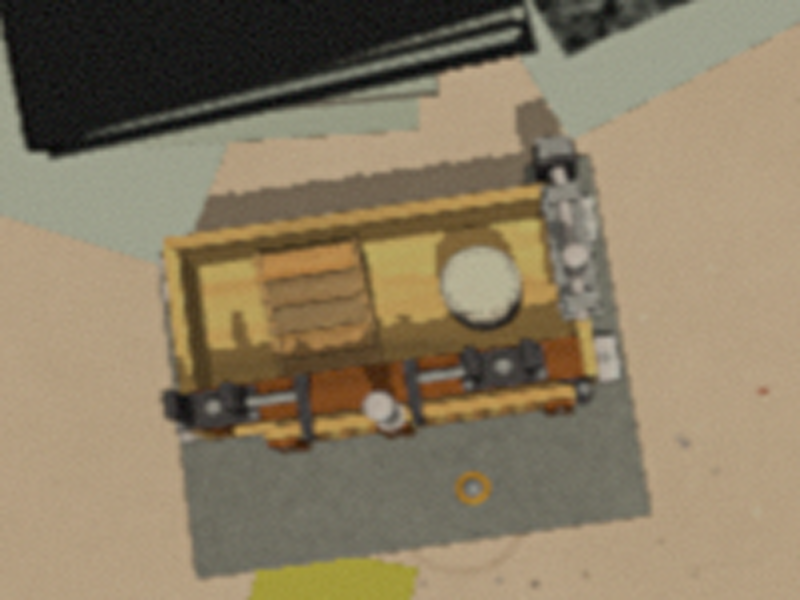

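View pics/scene0c.png

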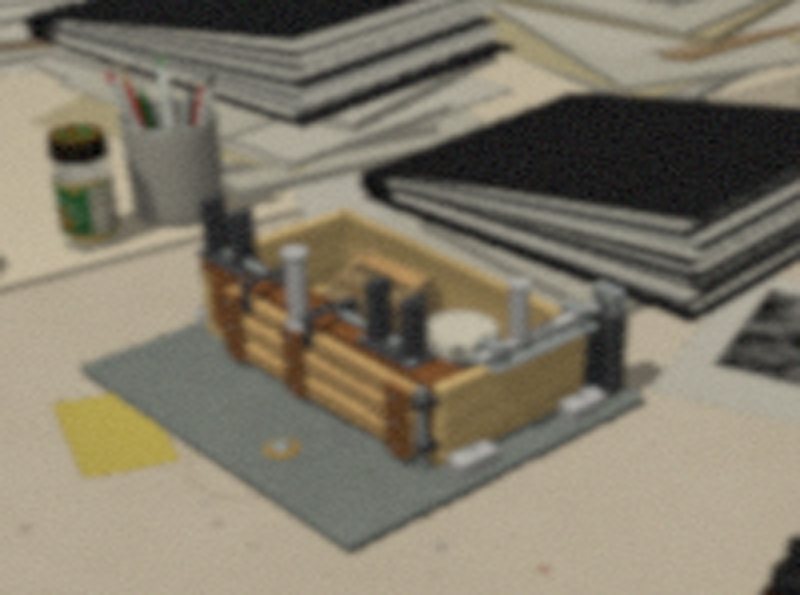

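The top view shows the crate's gate facing the robot. The end catch is at about (238,226), the post at (283,232), the hinge catch at (316,216) and the bolt knob at (332,190), and the networks' marks agree with these. I'll move above the crate for close wrist views.

Emit:
{"method": "step_arm", "body": {"targets": [0,0,-0.04,-0.1,-0.03,0.03,-0.07,-0.2,-0.44,0.55,-0.07,-0.353,-0.44,0.55,-0.07,-0.353,-0.44,0.55,-0.07,-0.353,-0.44,0.55,-0.07,-0.353,-0.44,0.55,-0.07,-0.353,-0.44,0.55,-0.07,-0.353,-0.44,0.55,-0.07,-0.353,-0.44,0.55,-0.07,-0.353,-0.44,0.55,-0.07,-0.353,-0.44,0.55,-0.07,-0.353], "grip": 0.06}}

```text
t: 2.2
tool_pos: [0.4248, 0.2442, 0.2994]
tool_rot: [2.104, 2.333, 0.002]
contact_force: [0.7, 0.3, -0.2]
opening: 0.0602
```

Run:
```python
from h import *
np.set_printoptions(precision=4,suppress=True)
o=monitor.get_obs(); R=Rn.from_rotvec(o["tool_rot"]).as_matrix(); print(o["t"],o["q"],o["tool_pos"],R,o["opening"])
d=R.T@(np.array([0.55,0.03,0.32])-o["tool_pos"]);print("to go",d)
```

```text
2.2 [ 0.3697 -0.3096  1.8306  0.0001  1.6195 -1.3044] [0.4248 0.2442 0.2994] [[-0.1031  0.9947  0.001 ]
 [ 0.9947  0.1031  0.0005]
 [ 0.0004  0.0011 -1.    ]] 0.06021005543128785
to go [-0.2259  0.1025 -0.0205]
```

Emit:
{"method": "step_arm", "body": {"targets": [-0.226,0.1,-0.02,0,-0.226,0.1,-0.02,0,-0.226,0.1,-0.02,0,-0.226,0.1,-0.02,0,-0.226,0.1,-0.02,0,-0.226,0.1,-0.02,0,-0.226,0.1,-0.02,0,-0.226,0.1,-0.02,0,-0.226,0.1,-0.02,0]}}

```text
t: 2.95
tool_pos: [0.5474, 0.0298, 0.3193]
tool_rot: [-2.104, -2.332, -0.002]
contact_force: [-1.0, 0.1, -0.4]
opening: 0.0599
```

Run:
```python
from h import *
np.set_printoptions(precision=4,suppress=True)
o=monitor.get_obs(); R=Rn.from_rotvec(o["tool_rot"]).as_matrix(); print(o["t"],o["tool_pos"])
p=imaging.get_image("wrist"); save(p,"w1.png"); print(-np.array(p["R"]).T@p["t"])
for nm,z in [("bolt_knob",.118),("keeper",.09),("end_catch_grip",.114),("hinge_catch_grip",.114),("pull_grip",.116),("gate_hinge",.116),("crate",0)]:
        r=imaging.mark_of(nm,p)
        print(nm,[(np.round(x["uv"],1),round(x["score"],2),atz(p,x["uv"],z)) for x in r[:2]])
import pickle; pickle.dump(p,open("w1.pkl","wb"))
```

```text
2.95 [0.5474 0.0298 0.3193]
[0.4774 0.0229 0.4617]
bolt_knob [(array([219.5, 264. ]), 0.62, array([ 0.6671, -0.0765,  0.118 ]))]
keeper []
end_catch_grip [(array([412.2, 215.3]), 0.98, array([0.5867, 0.1362, 0.114 ]))]
hinge_catch_grip [(array([259.8, 219. ]), 0.84, array([ 0.6086, -0.0335,  0.114 ]))]
pull_grip [(array([321.5, 204.9]), 0.61, array([0.5844, 0.0337, 0.116 ]))]
gate_hinge [(array([219.3, 208. ]), 0.69, array([ 0.5995, -0.0784,  0.116 ]))]
crate [(array([ 74.7, 196.8]), 0.62, array([ 0.645 , -0.3231,  0.    ])), (array([318., 226.]), 0.57, array([0.6538, 0.0355, 0.    ]))]
```

View pics/w1.png

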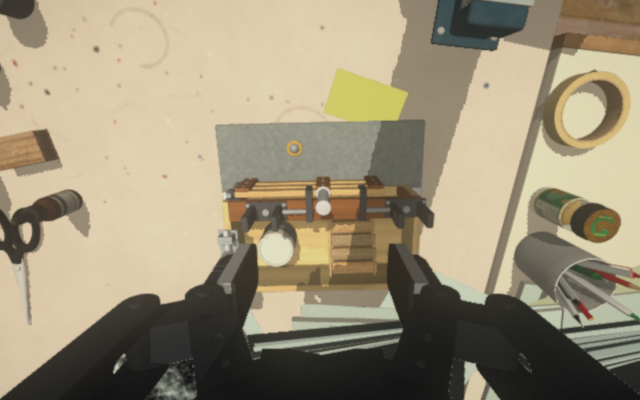

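The wrist view is turned 180°, with the post at (323,201), the hinge catch at (265,215), the end catch at (412,213) and the knob partly behind the finger at about (222,240). I'll refine these positions with depth.

Run:
```python
from h import *
import pickle
np.set_printoptions(precision=4,suppress=True)
pw=pickle.load(open("w1.pkl","rb"))
pt=imaging.get_image("top"); ps=imaging.get_image("scene")
pickle.dump((pt,ps),open("ts1.pkl","wb"))
for n,p in (("w",pw),("t",pt),("s",ps)):
    c=cloud(p); 
    m=(p["depth"]>0)&(c[...,2]>.108)&(c[...,2]<.142)&(c[...,0]>.53)&(c[...,0]<.8)&(c[...,1]>-.15)&(c[...,1]<.2)
    k,l,st,ce=cv2.connectedComponentsWithStats(m.astype(np.uint8))
    print(n)
    for i in range(1,k):
        if st[i,4]<4: continue
        q=c[l==i]; print(ce[i],st[i,4],q.min(0),q.max(0),np.median(q,0))
```

```text
w
[323.0924 204.8782] 238 [0.5725 0.0273 0.1082] [0.5885 0.0433 0.1369] [0.5786 0.0349 0.1348]
[427.7404 216.9375] 208 [0.5767 0.1477 0.1082] [0.5946 0.1571 0.1293] [0.5839 0.1501 0.1255]
[398.7795 217.6872] 195 [0.5808 0.1155 0.109 ] [0.5973 0.1255 0.1291] [0.5879 0.1186 0.1262]
[246.4346 221.2251] 191 [ 0.6022 -0.0532  0.1081] [ 0.6197 -0.0426  0.1286] [ 0.609  -0.0461  0.1258]
[275.4719 220.4157] 178 [ 0.598  -0.02    0.1085] [ 0.6153 -0.0103  0.1293] [ 0.6046 -0.0146  0.1262]
[219.5 258.5] 4 [ 0.6623 -0.0798  0.1099] [ 0.665  -0.0772  0.1128] [ 0.6638 -0.0786  0.1111]
[212.4286 267.7857] 14 [ 0.661  -0.0816  0.1301] [ 0.6687 -0.0773  0.1337] [ 0.6643 -0.0801  0.1331]
t
[333.3684 188.3421] 38 [ 0.6606 -0.083   0.1097] [ 0.6751 -0.0716  0.1385] [ 0.6667 -0.0763  0.1337]
[321.9706 214.1176] 34 [ 0.6023 -0.0546  0.1156] [ 0.6199 -0.0456  0.1326] [ 0.6102 -0.0502  0.1286]
[307.9524 215.2381] 21 [ 0.6    -0.0227  0.1095] [ 0.6159 -0.0145  0.1315] [ 0.6091 -0.019   0.1274]
s
[236.5865 180.7692] 104 [0.578  0.1117 0.1082] [0.5997 0.1532 0.1293] [0.5882 0.1232 0.1199]
[253.7941 195.3971] 68 [0.5746 0.024  0.1081] [0.5904 0.0405 0.1364] [0.5802 0.029  0.1265]
[274.25   203.0294] 68 [ 0.5989 -0.0245  0.1082] [ 0.6194 -0.0124  0.1292] [ 0.6068 -0.0203  0.1189]
[309.9    204.1833] 60 [ 0.6632 -0.0846  0.1084] [ 0.6753 -0.0715  0.1346] [ 0.6675 -0.0807  0.1244]
[283.0161 207.9194] 62 [ 0.6038 -0.057   0.1084] [ 0.6195 -0.0451  0.1287] [ 0.61   -0.0522  0.1202]
```

Emit:
{"method": "step_arm", "body": {"targets": [-0.119,0.108,0.1,-0.017,-0.119,0.108,0.13,-0.017,-0.119,0.108,0.15,-0.017,-0.119,0.108,0.15,-0.017,-0.119,0.108,0.15,-0.017,-0.119,0.108,0.15,-0.017,-0.119,0.108,0.15,-0.017,-0.119,0.108,0.15,-0.017], "grip": 0.05}}

```text
t: 4.12
tool_pos: [0.6671, -0.0767, 0.1694]
tool_rot: [-2.083, -2.351, -0.001]
contact_force: [0.5, -0.2, 0.5]
opening: 0.0502
```

```bash
cat > look.py <<'E'
from h import *
import sys,pickle
np.set_printoptions(precision=4,suppress=True)
o=monitor.get_obs(); R=Rn.from_rotvec(o["tool_rot"]).as_matrix(); T=o["tool_pos"]
print(o["t"],T,"x",R[:,0],"op",o["opening"],"F",o["contact_force"],"q6",o["q"][5])
tag=sys.argv[1]; cams=sys.argv[2].split(",")
box=[float(v) for v in sys.argv[3].split(",")] if len(sys.argv)>3 else None
for n in cams:
    p=imaging.get_image(n); save(p,f"{n}_{tag}.png"); pickle.dump(p,open(f"{n}_{tag}.pkl","wb"))
    if box:
        c=cloud(p); m=(p["depth"]>0)
        for i in range(3): m&=(c[...,i]>box[2*i])&(c[...,i]<box[2*i+1])
        k,l,st,ce=cv2.connectedComponentsWithStats(m.astype(np.uint8)); print(n)
        for i in range(1,k):
            if st[i,4]<6: continue
            q=c[l==i]; print(ce[i],st[i,4],q.min(0),q.max(0),np.median(q,0))
E
python3 look.py 2 wrist,scene,top 0.6,0.8,-0.12,-0.05,0.11,0.14
```

```text
4.1167 [ 0.6671 -0.0767  0.1694] x [-0.1204  0.9927  0.0011] op 0.05024522754559907 F [ 0.5082 -0.1739  0.5215] q6 -1.917426206581563
wrist
[376.3901 135.3794] 282 [ 0.6029 -0.0537  0.11  ] [ 0.6203 -0.05    0.1293] [ 0.6105 -0.0518  0.1236]
[322.9351 226.9286] 616 [ 0.6609 -0.0826  0.1101] [ 0.6754 -0.0682  0.1356] [ 0.6661 -0.0757  0.1333]
scene
[309.8909 203.6909] 55 [ 0.6633 -0.0845  0.1111] [ 0.6769 -0.0717  0.1359] [ 0.6676 -0.0807  0.1251]
[283.4681 208.1064] 47 [ 0.6036 -0.0561  0.1102] [ 0.6197 -0.0504  0.1287] [ 0.6106 -0.053   0.1197]
top
[333.2727 190.7273] 11 [ 0.6608 -0.0806  0.1128] [ 0.6636 -0.0716  0.1372] [ 0.6625 -0.076   0.1311]
```

View pics/wrist_2.png

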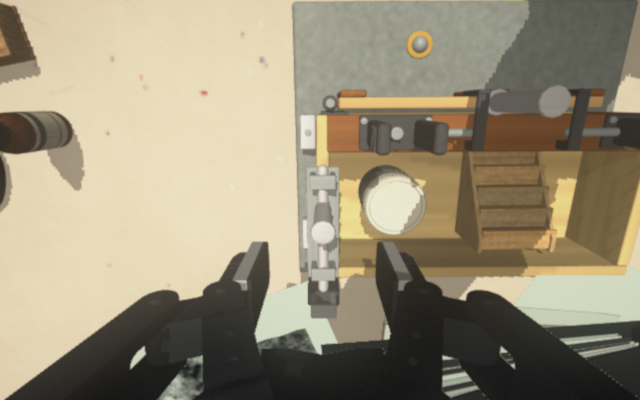

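The knob cap at (323,232) is centred between the fingers and the crate edges line up with the tool axes. Next I descend and grip.

Emit:
{"method": "step_arm", "body": {"targets": [0.001,0.001,0.03,0,0.001,0.001,0.06,0,0.001,0.001,0.067,0,0.001,0.001,0.067,0,0.001,0.001,0.067,0]}}

```text
t: 4.68
tool_pos: [0.6697, -0.0748, 0.1074]
tool_rot: [2.077, 2.349, 0.006]
contact_force: [1.2, 0.1, 1.0]
opening: 0.0497
```

Emit:
{"method": "step_arm", "body": {"targets": [0,0,0,0,0,0,0,0,0,0,0,0,0,0,0,0,0,0,0,0,0,0,0,0], "grip": 0, "force": 40}}

```text
t: 5.18
tool_pos: [0.6712, -0.0759, 0.1101]
tool_rot: [2.075, 2.346, 0.008]
contact_force: [-1.3, -3.1, 6.6]
opening: 0.0121
```

Emit:
{"method": "step_arm", "body": {"targets": [0,0.008,0,0,0,0.016,0,0,0,0.024,0,0,0,0.03,0,0,0,0.036,0,0,0,0.036,0,0,0,0.036,0,0]}}

```text
t: 5.77
tool_pos: [0.698, -0.0726, 0.1098]
tool_rot: [-2.074, -2.346, 0.022]
contact_force: [-38.9, -3.7, 20.4]
opening: 0.0121
```

```bash
python3 look.py 3 wrist,scene
```

```text
5.7667 [ 0.698  -0.0726  0.1098] x [-0.1224  0.9925 -0.0019] op 0.012094229534724199 F [-38.9319  -3.6709  20.4447] q6 -1.898141236000147
```

View pics/wrist_3.png

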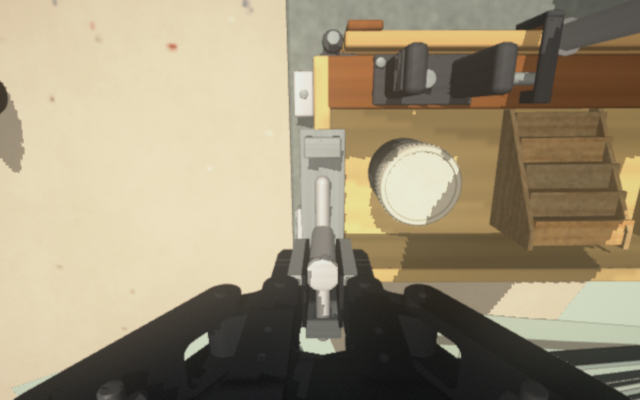

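The force rises to 39 N after 27 mm of travel, which fits the stop. I'll relax the push and then check the bolt against the keeper.

Emit:
{"method": "step_arm", "body": {"targets": [0,0,0,0,0,0,0,0,0,0,0,0]}}

```text
t: 6.12
tool_pos: [0.6968, -0.0727, 0.11]
tool_rot: [-2.072, -2.343, 0.027]
contact_force: [-10.1, -1.7, 6.2]
opening: 0.0121
```

Run:
```python
from h import *
np.set_printoptions(precision=4,suppress=True)
o=monitor.get_obs(); print(o["tool_pos"],o["contact_force"])
for n in ["wrist","scene","top"]:
    p=imaging.get_image(n); save(p,n+"_4.png")
    for nm,z in [("bolt_knob",.118),("keeper",.0865)]:
        print(n,nm,[(np.round(x["uv"],1),round(x["score"],2),atz(p,x["uv"],z)) for x in imaging.mark_of(nm,p)[:2]])
    c=cloud(p); m=(p["depth"]>0)&(c[...,0]>.70)&(c[...,0]<.80)&(c[...,1]>-.09)&(c[...,1]<-.04)&(c[...,2]>.083)&(c[...,2]<.12)
    k,l,st,ce=cv2.connectedComponentsWithStats(m.astype(np.uint8))
    for i in range(1,k):
        if st[i,4]>5: q=c[l==i]; print(ce[i],st[i,4],q.min(0),q.max(0),np.median(q,0))
a=cv2.imread("pics/scene_4.png")[150:260,230:390]; cv2.imwrite("pics/scene_4c.png",cv2.resize(a,None,fx=5,fy=5,interpolation=2))
```

```text
[ 0.6968 -0.0727  0.11  ] [-10.0848  -1.6985   6.21  ]
wrist bolt_knob [(array([327.3, 260.5]), 0.9, array([ 0.6945, -0.07  ,  0.118 ]))]
wrist keeper []
[322.6568 320.0696] 1250 [ 0.7264 -0.0756  0.0831] [ 0.7611 -0.0552  0.0988] [ 0.7425 -0.0664  0.0958]
scene bolt_knob [(array([318.3, 200.8]), 0.54, array([ 0.7   , -0.0712,  0.118 ]))]
scene keeper [(array([331.4, 202.6]), 0.86, array([ 0.7558, -0.0556,  0.0865]))]
[328.1197 206.4359] 117 [ 0.703  -0.0855  0.0832] [ 0.7533 -0.0573  0.1111] [ 0.7372 -0.0732  0.0905]
top bolt_knob [(array([329.6, 178.6]), 0.5, array([ 0.6929, -0.0691,  0.118 ]))]
top keeper [(array([331.8, 178.6]), 0.72, array([ 0.6999, -0.0743,  0.0865]))]
```

View pics/scene_4c.png

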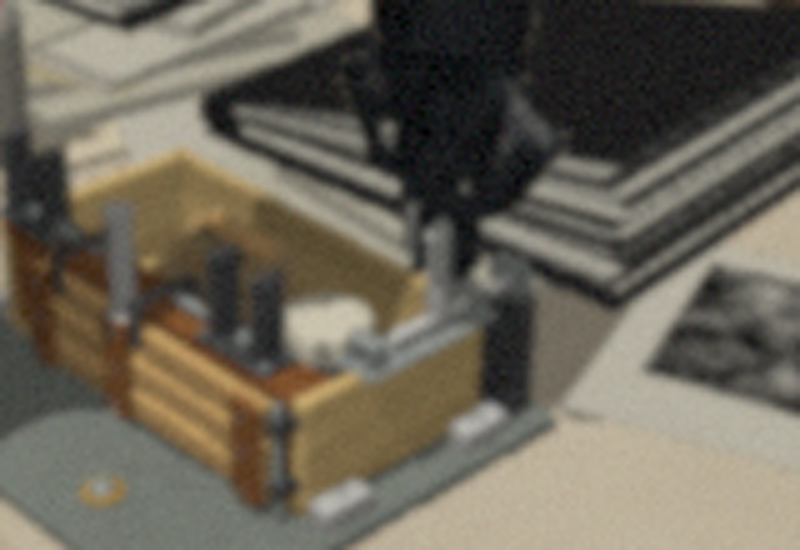

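Run:
```python
from h import *
a=cv2.imread("pics/wrist_4.png")[110:350,270:380]; cv2.imwrite("pics/w4c.png",cv2.resize(a,None,fx=2.4*2,fy=2.4,interpolation=2))
a=cv2.imread("pics/wrist_4.png")[210:350,260:390]; cv2.imwrite("pics/w4c.png",cv2.resize(a,None,fx=4.2,fy=4.2,interpolation=2))
import pickle
p=pickle.load(open("wrist_3.pkl","rb")); c=cloud(p)
np.set_printoptions(precision=4,suppress=True)
for v in range(130,350,5): print(v,c[v,323],p["color"][v,323], c[v,330])
```

```text
130 [ 0.6406 -0.0787  0.0797] [186 184 168] [ 0.6402 -0.0751  0.0797]
135 [ 0.6431 -0.0784  0.0804] [189 186 172] [ 0.6426 -0.0748  0.0811]
140 [ 0.6444 -0.0782  0.0952] [197 197 182] [ 0.644  -0.0749  0.0952]
145 [ 0.6468 -0.0779  0.0942] [191 190 177] [ 0.6464 -0.0746  0.0944]
150 [ 0.6493 -0.0776  0.0935] [189 187 174] [ 0.6487 -0.0743  0.0949]
155 [ 0.6515 -0.0773  0.0953] [189 188 174] [ 0.6511 -0.074   0.0949]
160 [ 0.6562 -0.0767  0.0794] [131 130 120] [ 0.6557 -0.073   0.0795]
165 [ 0.6587 -0.0764  0.0803] [132 131 119] [ 0.6583 -0.0727  0.0801]
170 [ 0.6617 -0.0761  0.0789] [188 187 174] [ 0.661  -0.0724  0.0802]
175 [ 0.6628 -0.0759  0.0868] [178 175 162] [ 0.6638 -0.072   0.0793]
180 [ 0.665  -0.0757  0.0892] [228 224 212] [ 0.6665 -0.0717  0.0798]
185 [ 0.6674 -0.0754  0.09  ] [226 221 207] [ 0.6676 -0.0717  0.0872]
190 [ 0.6703 -0.075   0.0889] [226 220 207] [ 0.6704 -0.0713  0.0864]
195 [ 0.6727 -0.0747  0.0895] [225 220 206] [ 0.6731 -0.0709  0.0864]
200 [ 0.6754 -0.0744  0.0895] [225 221 206] [ 0.6758 -0.0706  0.0863]
205 [ 0.6781 -0.074   0.0896] [225 220 206] [ 0.67
[... 1276 characters left out ...]
41]
300 [ 0.7333 -0.0672  0.0899] [221 216 202] [ 0.7403 -0.062   0.078 ]
305 [ 0.7358 -0.0668  0.091 ] [153 149 139] [ 0.7425 -0.0618  0.0798]
310 [ 0.7405 -0.0663  0.0887] [181 174 162] [ 0.7456 -0.0614  0.0802]
315 [ 0.7442 -0.0658  0.0881] [182 176 165] [ 0.7494 -0.0609  0.0797]
320 [ 0.7417 -0.0661  0.0963] [95 94 88] [ 0.7406 -0.0624  0.0971]
325 [ 0.7448 -0.0657  0.0963] [113 113 106] [ 0.7443 -0.0619  0.0964]
330 [ 0.7478 -0.0654  0.0967] [112 111 105] [ 0.7469 -0.0616  0.0972]
335 [ 0.751  -0.065   0.0966] [109 110 102] [ 0.7507 -0.061   0.0964]
340 [ 0.7602 -0.0638  0.0891] [142 138 129] [ 0.8287 -0.0488  0.0011]
345 [ 0.8348 -0.0544  0.001 ] [206 215 191] [ 0.8344 -0.0481  0.0005]
```

View pics/w4c.png

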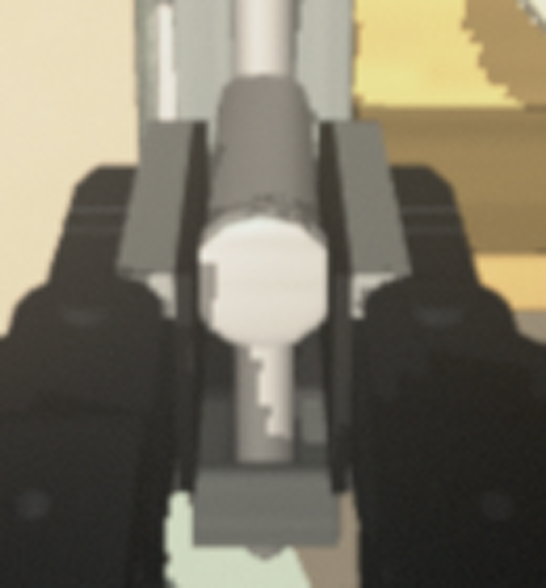

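The keeper loop's middle is at x≈0.746 and the knob at x≈0.695. That is 52 mm apart along crate x against 53 mm expected at full travel, and the bolt tip pokes out behind the keeper, so the bolt is home. Release and rise.

Emit:
{"method": "step_arm", "body": {"targets": [0,0,0,0,0,0,0,0,0,0,0,0,0,0,0,0,0,0,-0.03,0,0,0,-0.065,0,0,0,-0.065,0,0,0,-0.065,0], "grip": 0.06}}

```text
t: 7.23
tool_pos: [0.7006, -0.0727, 0.1792]
tool_rot: [-2.076, -2.348, 0.021]
contact_force: [-0.8, -0.2, -0.2]
opening: 0.0602
```

Run:
```python
from h import *
np.set_printoptions(precision=4,suppress=True)
o=monitor.get_obs(); R=Rn.from_rotvec(o["tool_rot"]).as_matrix(); print(o["t"],o["tool_pos"],o["opening"],R)
print(R.T@(np.array([0.587,0.1363,0.17])-o["tool_pos"]))
```

```text
7.2333 [ 0.7006 -0.0727  0.1792] 0.060161946579078154 [[-0.1227  0.9923 -0.0143]
 [ 0.9924  0.1226 -0.0055]
 [-0.0037 -0.0149 -0.9999]]
[ 0.2213 -0.0869  0.0096]
```

Emit:
{"method": "step_arm", "body": {"targets": [0.221,-0.087,0.003,0,0.221,-0.087,0.003,0,0.221,-0.087,0.003,0,0.221,-0.087,0.003,0,0.221,-0.087,0.003,0,0.221,-0.087,0.003,0,0.221,-0.087,0.003,0,0.221,-0.087,0.003,0,0.221,-0.087,0.003,0]}}

```text
t: 7.98
tool_pos: [0.5869, 0.1358, 0.1757]
tool_rot: [-2.075, -2.348, 0.023]
contact_force: [0.3, -1.1, -0.3]
opening: 0.0598
```

```bash
python3 look.py 5 wrist 0.55,0.64,0.06,0.18,0.11,0.14
```

```text
7.9833 [0.5869 0.1358 0.1757] x [-0.1229  0.9924 -0.004 ] op 0.059818530312864486 F [ 0.3022 -1.0889 -0.3341] q6 -1.5873545671240419
wrist
[297.2714 220.5598] 468 [0.581  0.1154 0.11  ] [0.5989 0.1255 0.1294] [0.5876 0.1207 0.1268]
[347.8959 220.4967] 461 [0.5769 0.1477 0.11  ] [0.5947 0.1579 0.1294] [0.5836 0.1519 0.127 ]
```

View pics/wrist_5.png

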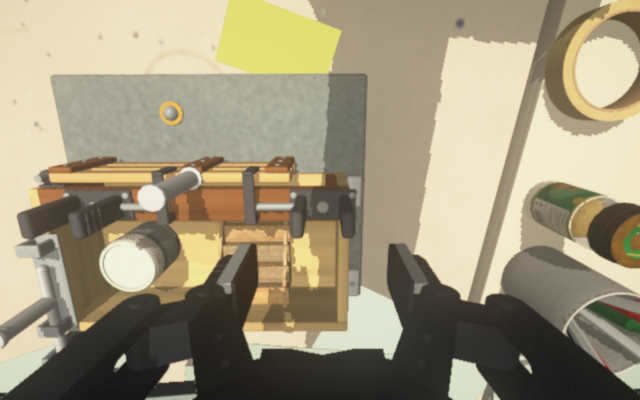

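The paddles at (297,220) and (348,220) lie centred between the fingers. I'll descend and squeeze.

Emit:
{"method": "step_arm", "body": {"targets": [0.001,0.001,0.04,0,0.001,0.002,0.07,0,0.001,0.002,0.075,0,0.001,0.002,0.075,0,0.001,0.002,0.075,0,0.001,0.002,0.075,0]}}

```text
t: 8.53
tool_pos: [0.5899, 0.1358, 0.1034]
tool_rot: [-2.079, -2.348, 0.018]
contact_force: [-0.3, 0.3, -0.6]
opening: 0.06
```

Emit:
{"method": "step_arm", "body": {"targets": [0,0,0,0,0,0,0,0,0,0,0,0,0,0,0,0,0,0,0,0,0,0,0,0,0,0,0,0,0,0,0,0], "grip": 0.015, "force": 30}}

```text
t: 9.2
tool_pos: [0.5917, 0.1366, 0.1064]
tool_rot: [-2.081, -2.351, 0.011]
contact_force: [-0.5, 1.0, 7.4]
opening: 0.0205
```

```bash
python3 look.py 6 wrist 0.55,0.64,0.06,0.18,0.12,0.14
```

```text
9.2 [0.5917 0.1366 0.1064] x [-0.1215  0.9926 -0.0031] op 0.020513327118951413 F [-0.5301  1.0391  7.3999] q6 -1.5857781333178658
wrist
[293.1054 266.5238] 1451 [0.5795 0.1127 0.12  ] [0.604  0.1333 0.1399] [0.5864 0.1265 0.1278]
[350.7122 266.6465] 1539 [0.5779 0.1396 0.12  ] [0.601  0.1602 0.14  ] [0.5819 0.1468 0.1278]
```

View pics/wrist_6.png

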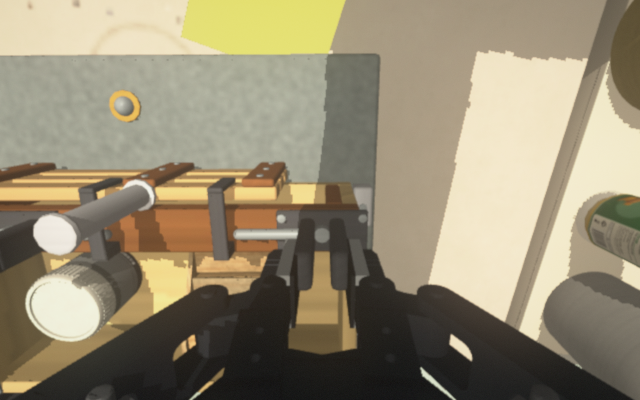

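The end catch is squeezed with the fingers stopped at 20.5 mm. Now I release it and go to the hinge catch.

Emit:
{"method": "step_arm", "body": {"targets": [0,0,0,0,0,0,0,0,0,0,0,0,0,0,0,0,0,0,-0.03,0,0,0,-0.07,0,0,0,-0.07,0,0,0,-0.07,0,0,0,-0.07,0], "grip": 0.06}}

```text
t: 10.0
tool_pos: [0.592, 0.1368, 0.1763]
tool_rot: [-2.081, -2.351, 0.012]
contact_force: [0.2, 0.2, 0.5]
opening: 0.0602
```

Run:
```python
from h import *
np.set_printoptions(precision=4,suppress=True)
o=monitor.get_obs(); R=Rn.from_rotvec(o["tool_rot"]).as_matrix(); print(o["t"],o["tool_pos"],o["opening"],R)
print(R.T@(np.array([0.6095,-0.0321,0.17])-o["tool_pos"]))
```

```text
10.0 [0.592  0.1368 0.1763] 0.060227465789363194 [[-0.1215  0.9926 -0.0066]
 [ 0.9926  0.1215 -0.004 ]
 [-0.0032 -0.007  -1.    ]]
[-0.1697 -0.0031  0.0068]
```

Emit:
{"method": "step_arm", "body": {"targets": [-0.17,-0.003,0.003,0,-0.17,-0.003,0.003,0,-0.17,-0.003,0.003,0,-0.17,-0.003,0.003,0,-0.17,-0.003,0.003,0,-0.17,-0.003,0.003,0,-0.17,-0.003,0.003,0]}}

```text
t: 10.58
tool_pos: [0.6086, -0.0321, 0.1719]
tool_rot: [-2.08, -2.348, 0.014]
contact_force: [-0.0, 0.1, -0.8]
opening: 0.0603
```

```bash
python3 look.py 7 wrist 0.55,0.64,-0.1,0.18,0.11,0.14
```

```text
10.5833 [ 0.6086 -0.0321  0.1719] x [-0.1207  0.9927 -0.0017] op 0.06034594523006076 F [-0.0283  0.1313 -0.794 ] q6 -1.8635052339804703
wrist
[439.1915 194.0173] 867 [0.5728 0.0265 0.11  ] [0.5893 0.0433 0.1371] [0.5798 0.0327 0.1349]
[590.076  220.1234] 1751 [0.5778 0.1221 0.11  ] [0.5978 0.1492 0.1293] [0.587  0.1298 0.124 ]
[295.5756 221.5362] 483 [ 0.6021 -0.0532  0.11  ] [ 0.6201 -0.0431  0.1293] [ 0.6091 -0.0479  0.1268]
[347.0083 221.089 ] 483 [ 0.5983 -0.021   0.1102] [ 0.6161 -0.0107  0.1291] [ 0.6047 -0.0167  0.1269]
```

View pics/wrist_7.png

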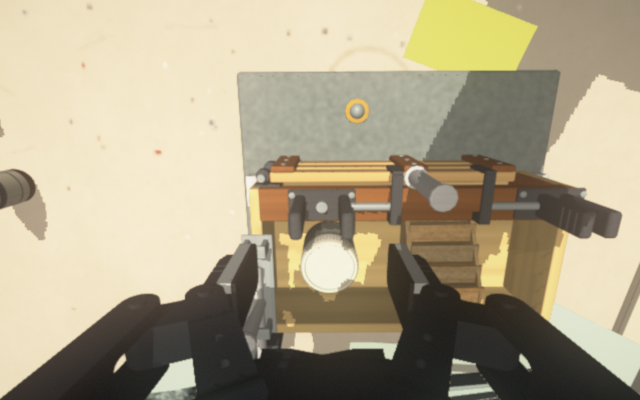

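The hinge catch paddles at (296,221) and (347,221) are centred. The end catch now spans 27 mm in y including skew, which matches being squeezed. Descend and squeeze.

Emit:
{"method": "step_arm", "body": {"targets": [0,0.001,0.04,0,0,0.001,0.068,0,0,0.001,0.071,0,0,0.001,0.071,0,0,0.001,0.071,0,0,0.001,0.071,0]}}

```text
t: 11.13
tool_pos: [0.6108, -0.031, 0.1039]
tool_rot: [-2.079, -2.353, 0.01]
contact_force: [0.4, -0.1, 0.5]
opening: 0.0601
```

Emit:
{"method": "step_arm", "body": {"targets": [0,0,0,0,0,0,0,0,0,0,0,0,0,0,0,0,0,0,0,0,0,0,0,0,0,0,0,0,0,0,0,0], "grip": 0.015, "force": 30}}

```text
t: 11.8
tool_pos: [0.613, -0.0328, 0.1073]
tool_rot: [2.078, 2.35, -0.008]
contact_force: [0.6, -5.9, 6.9]
opening: 0.0208
```

Emit:
{"method": "step_arm", "body": {"targets": [0,0,0,0,0,0,0,0,0,0,0,0,0,0,0,0,0,0,-0.03,0,0,0,-0.07,0,0,0,-0.07,0,0,0,-0.07,0,0,0,-0.07,0], "grip": 0.06}}

```text
t: 12.55
tool_pos: [0.6128, -0.0321, 0.1771]
tool_rot: [2.078, 2.35, -0.008]
contact_force: [-0.5, -0.1, -0.1]
opening: 0.0597
```

```bash
python3 look.py 8 wrist 0.55,0.64,-0.1,0.18,0.11,0.14
python3 - <<'E'
from h import *
np.set_printoptions(precision=4,suppress=True)
o=monitor.get_obs(); R=Rn.from_rotvec(o["tool_rot"]).as_matrix(); 
print(R.T@(np.array([0.581,0.035,0.175])-o["tool_pos"]))
E
```

```text
12.55 [ 0.6128 -0.0321  0.1771] x [-0.1228  0.9924 -0.0066] op 0.05972396551911602 F [-0.46   -0.0979 -0.1351] q6 -1.8632388949432428
wrist
[438.6823 185.0803] 834 [0.5728 0.0262 0.1102] [0.5889 0.0426 0.1373] [0.58   0.0328 0.1349]
[309.4989 211.8719] 445 [ 0.6011 -0.0457  0.1104] [ 0.6189 -0.0352  0.129 ] [ 0.6078 -0.0403  0.1269]
[335.4189 211.8243] 444 [ 0.5993 -0.0288  0.1102] [ 0.6168 -0.0187  0.1297] [ 0.6056 -0.0243  0.127 ]
[587.3274 211.5567] 1692 [0.578  0.1223 0.11  ] [0.5979 0.149  0.1296] [0.587  0.1296 0.1241]
[ 0.0703 -0.0227  0.0005]
```

View pics/wrist_8.png

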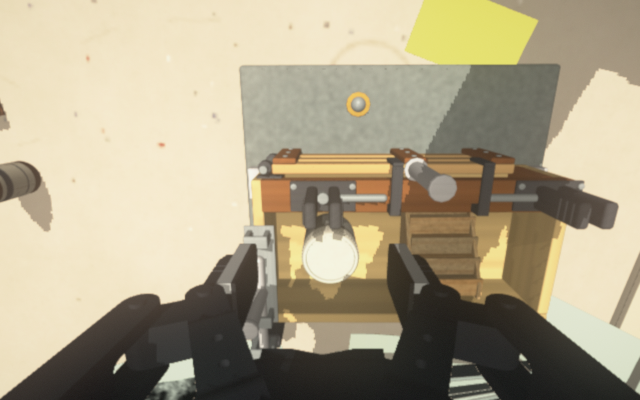

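Both catches show as squeezed, the hinge one spanning 27 mm in y. I'll turn the jaws a quarter so they open along crate x and go over the post at (440,187).

Emit:
{"method": "step_arm", "body": {"targets": [0.03,-0.01,0,0.12,0.06,-0.02,0,0.25,0.0703,-0.0227,0,0.37,0.0703,-0.0227,0,0.5,0.0703,-0.0227,0,0.62,0.0703,-0.0227,0,0.75,0.0703,-0.0227,0,0.87,0.0703,-0.0227,0,1,0.0703,-0.0227,0,1.12,0.0703,-0.0227,0,1.25,0.0703,-0.0227,0,1.37,0.0703,-0.0227,0,1.5], "grip": 0.05}}

```text
t: 13.6
tool_pos: [0.5796, 0.0351, 0.1729]
tool_rot: [3.122, 0.302, -0.011]
contact_force: [0.2, -0.3, -0.1]
opening: 0.0505
```

```bash
python3 look.py 9 wrist 0.55,0.64,-0.1,0.18,0.11,0.14
python3 - <<'E'
from h import *
np.set_printoptions(precision=4,suppress=True)
o=monitor.get_obs(); R=Rn.from_rotvec(o["tool_rot"]).as_matrix(); print(R,o["q"])
print(R.T@(np.array([0.581,0.035,0.101])-o["tool_pos"]))
E
```

```text
13.6 [0.5796 0.0351 0.1729] x [ 0.9815  0.1915 -0.0072] op 0.05047912751185977 F [ 0.2394 -0.3301 -0.0621] q6 -0.2560741088470794
wrist
[376.5875  35.5767] 737 [0.5785 0.1397 0.1102] [0.5967 0.1502 0.1296] [0.5872 0.1432 0.1269]
[373.3333  67.7612] 645 [0.5806 0.123  0.11  ] [0.5988 0.1335 0.13  ] [0.5892 0.1277 0.1271]
[325.8984 224.7683] 738 [0.5733 0.0272 0.1102] [0.5898 0.0434 0.1371] [0.5811 0.0373 0.1349]
[347.5863 315.4493] 1153 [ 0.6001 -0.044   0.11  ] [ 0.6201 -0.0178  0.1291] [ 0.6092 -0.0253  0.1248]
[[ 0.9822  0.1879 -0.0061]
 [ 0.1878 -0.9822 -0.0058]
 [-0.0071  0.0046 -1.    ]] [-0.0646 -0.0049  1.7705 -0.0063  1.3818 -0.2523]
[0.0018 0.     0.072 ]
```

View pics/wrist_9.png

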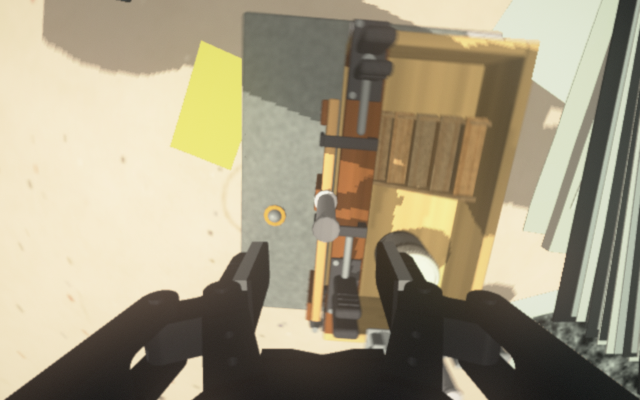

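The post cap at (327,228) is centred between the fingers. Descend and grip.

Emit:
{"method": "step_arm", "body": {"targets": [0.002,0,0.03,0.07,0.002,0,0.06,0.07,0.002,0,0.07,0.07,0.002,0,0.07,0.07,0.002,0,0.07,0.07,0.002,0,0.07,0.07]}}

```text
t: 14.15
tool_pos: [0.5821, 0.0351, 0.1045]
tool_rot: [3.13, 0.188, -0.007]
contact_force: [-0.0, -0.9, 0.3]
opening: 0.0501
```

Emit:
{"method": "step_arm", "body": {"targets": [0,0,0,0,0,0,0,0,0,0,0,0,0,0,0,0,0,0,0,0,0,0,0,0,0,0,0,0], "grip": 0, "force": 50}}

```text
t: 14.73
tool_pos: [0.5824, 0.0349, 0.1065]
tool_rot: [3.13, 0.188, -0.006]
contact_force: [-3.3, -0.3, 6.3]
opening: 0.0135
```

```bash
cat > arc.py <<'E'
from h import *
import sys
np.set_printoptions(precision=4,suppress=True)
o=monitor.get_obs(); R=Rn.from_rotvec(o["tool_rot"]).as_matrix(); T=o["tool_pos"]
H=np.array([.5949,-.0795]); v=T[:2]-H; yaw=.121
ang=np.arctan2(v[1],v[0])-(np.pi/2+yaw); print("r",np.hypot(*v),"gate",ang,"F",o["contact_force"],"op",o["opening"],"hd",np.arctan2(R[1,0],R[0,0])-yaw, "T",T,"t",o["t"],R[:,2])
for a in [float(x) for x in sys.argv[1].split(",")]:
    th=np.pi/2+yaw+a; P=np.array([*(H+.115*np.array([np.cos(th),np.sin(th)])),.104])
    d=R.T@(P-T); print(a,d, "roll",-(a+yaw-np.arctan2(R[1,0],R[0,0])))
E
python3 arc.py 0,.1,.2,.3,.4,.5,.6,.7,.8,.9,1,1.1,1.2
```

```text
r 0.11511255623823871 gate -0.012334111493701894 F [-3.2777 -0.3019  6.2851] op 0.013516885414896528 hd -0.0008800894889446215 T [0.5824 0.0349 0.1065] t 14.7333 [-0.0035 -0.0064 -1.    ]
0.0 [-0.0014  0.0001  0.0025] roll -0.0008800894889446215
0.1 [-0.0129  0.0007  0.0025] roll -0.10088008948894463
0.2 [-0.0243  0.0024  0.0026] roll -0.20088008948894465
0.3 [-0.0354  0.0053  0.0027] roll -0.3008800894889446
0.4 [-0.0462  0.0092  0.0027] roll -0.40088008948894466
0.5 [-0.0565  0.0142  0.0028] roll -0.5008800894889446
0.6 [-0.0663  0.0202  0.0029] roll -0.6008800894889446
0.7 [-0.0755  0.0272  0.003 ] roll -0.7008800894889445
0.8 [-0.0839  0.035   0.003 ] roll -0.8008800894889446
0.9 [-0.0915  0.0437  0.0031] roll -0.9008800894889445
1.0 [-0.0981  0.053   0.0032] roll -1.0008800894889447
1.1 [-0.1038  0.063   0.0033] roll -1.1008800894889448
1.2 [-0.1085  0.0735  0.0034] roll -1.2008800894889446
```

Post gripped, with the opening at 13.5 mm and the radius at 115 mm. Start the swing.

Emit:
{"method": "step_arm", "body": {"targets": [-0.0072,0.0003,0,-0.05,-0.0129,0.0007,0,-0.1,-0.0186,0.0015,0,-0.15,-0.0243,0.0024,0,-0.2,-0.0298,0.0038,0,-0.25,-0.0354,0.0053,0,-0.3]}}

```text
t: 15.23
tool_pos: [0.548, 0.0253, 0.1067]
tool_rot: [3.066, 0.658, -0.005]
contact_force: [1.8, -1.0, -3.2]
opening: 0.0136
```

```bash
python3 arc.py .3,.4,.5,.6,.7,.8,.9,1,1.1
```

```text
r 0.11480725810522194 gate 0.2998810123813165 F [ 1.8289 -1.0004 -3.2005] op 0.013554629459980117 hd 0.30188273422786166 T [0.548  0.0253 0.1067] t 15.2333 [-0.0021 -0.0066 -1.    ]
0.3 [-0.     -0.0002  0.0027] roll 0.001882734227861671
0.4 [-0.0115  0.0003  0.0028] roll -0.09811726577213836
0.5 [-0.0229  0.002   0.0028] roll -0.19811726577213834
0.6 [-0.034   0.0049  0.0029] roll -0.2981172657721383
0.7 [-0.0448  0.0088  0.003 ] roll -0.3981172657721383
0.8 [-0.0552  0.0138  0.0031] roll -0.4981172657721384
0.9 [-0.065   0.0198  0.0031] roll -0.5981172657721383
1.0 [-0.0741  0.0267  0.0032] roll -0.6981172657721384
1.1 [-0.0826  0.0345  0.0033] roll -0.7981172657721385
```

The gate follows well, at 0.30 rad with low force. Next it goes past the detent to about 1.0.

Emit:
{"method": "step_arm", "body": {"targets": [-0.0058,0.0001,0,-0.05,-0.0115,0.0003,0,-0.1,-0.0172,0.0011,0,-0.15,-0.0229,0.002,0,-0.2,-0.0285,0.0034,0,-0.25,-0.034,0.0049,0,-0.3,-0.0394,0.0068,0,-0.35,-0.0448,0.0088,0,-0.4,-0.0552,0.0138,0,-0.5,-0.065,0.0198,0,-0.6,-0.0741,0.0267,0,-0.7,-0.0741,0.0267,0,-0.7]}}

```text
t: 16.23
tool_pos: [0.4914, -0.0303, 0.1068]
tool_rot: [2.654, 1.671, -0.005]
contact_force: [5.5, 1.4, -8.0]
opening: 0.0137
```

```bash
python3 arc.py 1,1.1,1.2,1.3,1.4,1.5,1.55,1.6
```

```text
r 0.11459721703781961 gate 1.0060163713577013 F [ 5.4549  1.395  -7.9757] op 0.01373030815887145 hd 1.0029966729786564 T [ 0.4914 -0.0303  0.1068] t 16.2333 [ 0.0002 -0.0066 -1.    ]
1.0 [ 0.0007 -0.0004  0.0028] roll 0.002996672978656356
1.1 [-0.0108  0.0001  0.0029] roll -0.09700332702134373
1.2 [-0.0221  0.0018  0.003 ] roll -0.1970033270213436
1.3 [-0.0333  0.0046  0.003 ] roll -0.2970033270213437
1.4 [-0.0441  0.0085  0.0031] roll -0.39700332702134356
1.5 [-0.0545  0.0135  0.0032] roll -0.49700332702134364
1.55 [-0.0595  0.0164  0.0032] roll -0.5470033270213437
1.6 [-0.0643  0.0195  0.0033] roll -0.5970033270213437
```

Emit:
{"method": "step_arm", "body": {"targets": [-0.0108,0.0001,0,-0.1,-0.0221,0.0018,0,-0.2,-0.0333,0.0046,0,-0.3,-0.0441,0.0085,0,-0.4,-0.0545,0.0135,0,-0.5,-0.0595,0.0164,0,-0.55,-0.0595,0.0164,0,-0.55,-0.0595,0.0164,0,-0.55]}}

```text
t: 16.9
tool_pos: [0.4806, -0.09, 0.1068]
tool_rot: [2.106, 2.327, -0.004]
contact_force: [3.0, 3.2, -5.5]
opening: 0.0138
```

```bash
python3 arc.py 1.55; python3 look.py 10 wrist,scene,top
```

```text
r 0.1147791626611459 gate -4.741916684462596 F [ 2.9671  3.1531 -5.4857] op 0.013816065996631667 hd 1.5495049155938982 T [ 0.4806 -0.09    0.1068] t 16.9 [ 0.0005 -0.0043 -1.    ]
1.55 [-0.001  -0.0002  0.0028] roll -0.0004950844061017978
16.9 [ 0.4806 -0.09    0.1068] x [-0.0995  0.995  -0.0043] op 0.013816065996631667 F [ 2.9671  3.1531 -5.4857] q6 -2.004499447792313
```

Run:
```python
import cv2
a=cv2.imread("pics/scene_10.png")[120:290,180:380]; cv2.imwrite("pics/scene10c.png",cv2.resize(a,None,fx=4,fy=3.5,interpolation=2))
```

```text
(no output)
```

View pics/scene10c.png

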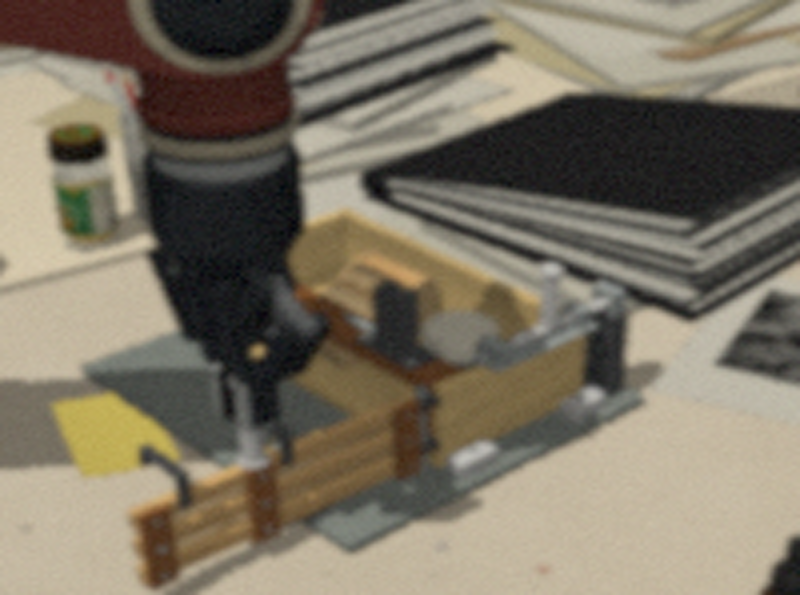

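View pics/wrist_10.png

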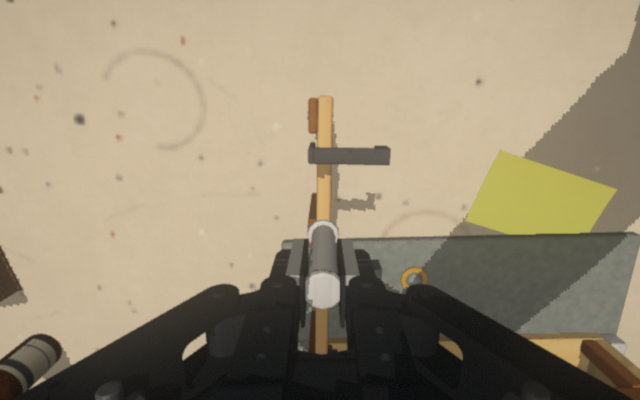

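The gate stands square out at about 1.54 rad with the post held at (322,280), and the scene view shows the bolt still in the keeper and the hinge paddles together. I'll settle briefly and check that it stays still and that the catches and bolt hold.

Emit:
{"method": "step_arm", "body": {"targets": [0,0,0,0,0,0,0,0,0,0,0,0,0,0,0,0,0,0,0,0,0,0,0,0]}}

```text
t: 17.55
tool_pos: [0.4806, -0.0895, 0.1067]
tool_rot: [2.105, 2.328, -0.004]
contact_force: [2.1, 4.2, -4.5]
opening: 0.0134
```

```bash
python3 arc.py 1.55; python3 look.py 11 top,scene 0.56,0.72,-0.1,0.18,0.112,0.14
python3 - <<'E'
from h import *
o=monitor.get_obs(); print(np.abs(o["dq"]).max(), o["t"])
a=cv2.imread("pics/top_11.png")[120:280,190:390]; cv2.imwrite("pics/top11c.png",cv2.resize(a,None,fx=4,fy=3.75,interpolation=2))
E
```

```text
r 0.11478130168885609 gate -4.745817746183384 F [ 2.15    4.1652 -4.4679] op 0.013383563155575168 hd 1.5504953088624984 T [ 0.4806 -0.0895  0.1067] t 17.55 [ 0.0005 -0.0042 -1.    ]
1.55 [-0.0014 -0.0002  0.0027] roll 0.0004953088624983781
17.55 [ 0.4806 -0.0895  0.1067] x [-0.1005  0.9949 -0.0043] op 0.013383563155575168 F [ 2.15    4.1652 -4.4679] q6 -2.0046617116507583
top
[331.5641 177.1538] 39 [ 0.6876 -0.0792  0.1147] [ 0.6998 -0.0678  0.1388] [ 0.6925 -0.0744  0.1342]
[318.5    214.7812] 32 [ 0.6012 -0.0456  0.1136] [ 0.6178 -0.0388  0.1323] [ 0.6087 -0.0422  0.1278]
[311.1389 215.9722] 36 [ 0.5993 -0.03    0.1131] [ 0.6156 -0.0209  0.1309] [ 0.6065 -0.0257  0.1274]
[236.3659 227.122 ] 41 [0.5777 0.1378 0.1138] [0.5953 0.1476 0.1327] [0.5861 0.1413 0.1278]
[243.619  225.9286] 42 [0.5796 0.1219 0.1132] [0.5972 0.1307 0.1299] [0.5882 0.125  0.1268]
scene
[317.6458 199.3333] 48 [ 0.6882 -0.0812  0.1128] [ 0.7013 -0.0692  0.1361] [ 0.6932 -0.0771  0.128 ]
[278.7935 204.4239] 92 [ 0.6007 -0.048   0.1124] [ 0.6218 -0.0209  0.13  ] [ 0.609  -0.0407  0.123 ]
0.0017927771052971089 17.65
```

View pics/top11c.png

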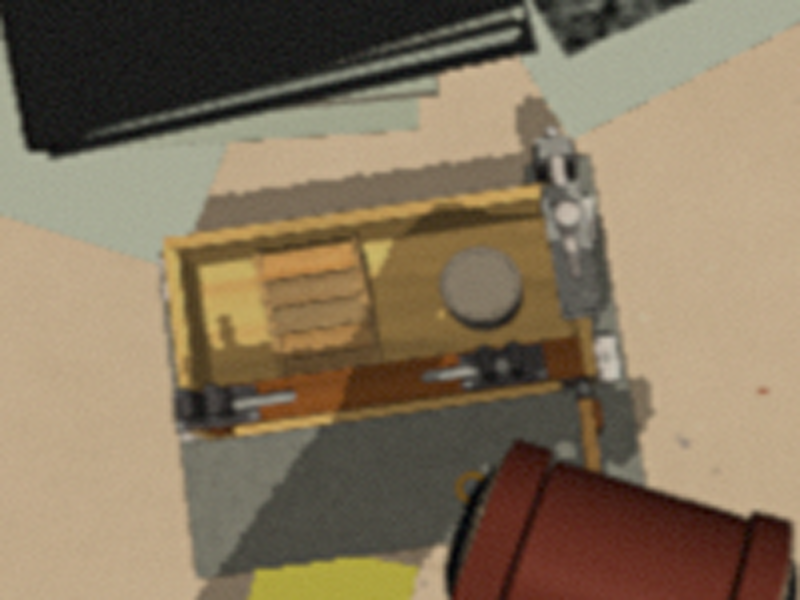

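The top view shows both catches squeezed (pairs at about 242 and 315 columns, about 26–27 mm in y), the bolt forward, and the stair and jar in place. The gate is still. Handing in.

```bash
python3 -c "
from station import ticket
print(ticket.finish_job())"
```

```text
the job is handed in; nothing more can be done
None
```

I did all four steps in the required order and handed the job in at about 17.7 s, with the fingers still holding the gate wide. The hand-in gives no verdict, so what follows rests on my own checks.

- **Bolt:** I slid it about 27 mm to a hard stop, where the push reached 39 N. The knob then measured about 52 mm from the middle of the keeper, against 53 mm expected when fully home.
- **End catch, then hinge catch:** On each, the fingers stopped at about 20.5 mm. Both still looked fully squeezed in the last top view, about 26–27 mm along y including skew.
- **Gate:** I gripped the post with 50 N and swung it past the detent. At the end it stood square, at about 1.54 rad by arm pose, with no visible motion and about 4 N of spring load on the tool.
- **Things to leave:** The stair and the white jar stand where they were in the last top view. I did not recheck the dropper at the end, but the arm never went near it.

**Small disagreements:**
- In the top view the knob appeared to have moved 26 mm, against 27 mm in the wrist view. That is within calibration error.
- I found the bolt's travel only from the knob's distance to the keeper and the hard stop. Its exact starting travel was not measured separately.
- While the fingers closed, the tool rose about 2–3 mm with a vertical force of 6–7 N. This had no visible effect.

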